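# Clamp a stamp blank in the cam vise and hold the lever at full lift

## Task

Take the brass stamp blank out of the pocket tray, stand it upright in the open gap of the blue cam vise, between the cam and the V jaw, and let go of it. Then swing the vise's red-handled lever round to the cam's highest lift, where the lever lies over the white line on the base, and finish while holding it there, because it springs back when let go and the blank must stay clamped. Leave the other two blanks in their pockets and do not disturb the things lying around.

Things in the scene. Friction and masses are not known exactly. Their poses are not given: they have to be found in the camera images.
- tray_mid (a point): Middle of the top face of the pocket tray, a pale wooden block 176 x 64 x 22 mm fixed to the bench. Its x axis runs along the row of three round pockets at x = -55, 0 and +55 mm; each is 18.5 mm wide and 16 mm deep (floor 6 mm above the bench).
- blank_brass_center (a point): Centre, half-way up, of the brass stamp blank: a plain upright rod 16 mm in diameter and 40 mm tall, 30 to 65 g, gold-coloured. It stands loose in one of the three pockets and sticks out 24 mm above the tray; z axis along the rod.
- blank_black_center (a point): Centre of the black blank, same shape and size, in another pocket. Stays there.
- blank_white_center (a point): Centre of the white blank, same shape and size, in another pocket. Stays there.
- vise_gap (a point): Point on the vise's floor (10 mm above the bench), middle of the open gap between cam and V jaw: stand the blank here. Vise axes: y points from the cam to the V jaw, z up. With the lever at rest the blank has 5.5 mm of room either way along y. The steel V jaw (mouth 31 mm wide, 26 mm high above the bench) lies at +y, the dark round cam roller (30 mm high) at -y.
- vise_pivot (a point): On the upright axis of the cam lever, 46 mm above the bench (top of the arm); axes as for vise_gap, which lies 48 mm along +y. The arm is 14 mm wide, 38 to 46 mm above the bench; its hub reaches 52 mm. The blue base plate, 110 x 235 x 10 mm, is screwed to the bench; a white line on it runs along -y, from 56 to 122 mm out from the pivot.
- grip_center (a point): Centre of the red handle at the end of the lever: an upright round grip, 20 mm in diameter and 34 mm tall (48 to 82 mm above the bench), 95 mm from the pivot; it spins freely on its own axis, so its own yaw means nothing.
- lever (a joint): Cam lever angle, rad. 0: at rest on its stop, arm along the vise's -x, gap open. Grows counter-clockwise seen from above. The cam (a free roller, 34 mm radius, 14 mm off-centre) lifts 14 mm x sin(angle): highest lift at 1.57, arm along -y over the white line; beyond, it drops back, stop at 2.1. A spring pulls it to 0 (about 3 N at the handle).
- jaw: The steel V jaw, sprung: the cam pushes the blank about 5.5 mm along +y into the V, then the jaw gives about 2 mm (some 5 N) at the highest lift. Its origin lies under the pivot when it is not pressed.
- grip: The red handle's body (its origin on the handle's axis, at its lower end, 48 mm above the bench).
- blank_brass: The brass blank's body (origin in the middle of its foot).
- study_orange: Bystander: small orange-green painted board 81 x 96 x 11 mm lying on the bench to the right.
- tin_plum: Bystander: small open tin of plum wax, 58 mm wide, 50 mm tall, on the bench to the right.
- study_green: Bystander: green painted board 140 x 152 x 11 mm lying on the bench to the left.
- wax_lump: Bystander: orange lump of wax 31 mm wide, 22 mm tall, at the back of the bench.

How it is judged:
On the way:
1. the brass blank stands upright and released in the vise's gap, the lever still at rest (horizontal distance between blank_brass_center and vise_gap below 0.01 m and z of blank_brass_center in the frame of vise_gap below 0.023 m and angle between blank_brass_center's own z axis and vertical below 0.12 rad and contact force between the fingers and blank_brass below 0.1 N and value of joint lever below 0.25 rad), for 0.2 s.
At the end, for the whole second after the job is handed in: Fingers on the red handle (over 0.5 N) keep the lever within 0.2 rad of 1.57; the brass blank is pressed into the V jaw with over 1.5 N; it is upright within 0.12 rad, its foot within 4 mm of the vise's floor, within 12 mm of the gap's middle, and not touched by the fingers (value of joint lever between 1.37 and 1.77 rad and contact force between the fingers and grip above 0.5 N and contact force between jaw and blank_brass above 1.5 N and horizontal distance between blank_brass_center and vise_gap below 0.012 m and z of blank_brass_center in the frame of vise_gap below 0.024 m and angle between blank_brass_center's own z axis and vertical below 0.12 rad and contact force between the fingers and blank_brass below 0.1 N); the arm keeps its last pose, push and grip.
It fails at once if another blank leaves its place in the tray (distance of any of blank_black_center, blank_white_center from where it was at the start of the episode above 0.012 m).
It fails at once if a thing lying around is pushed more than 3 cm (distance of any of study_orange, tin_plum, study_green, wax_lump from where it was at the start of the episode above 0.03 m).
It also fails if it takes over 58 s, if anything falls off the work surface, if the arm or the gripper's body presses on something with over 40 N, if the wrist force passes 120 N, or if a joint passes its speed limit or range.

## Robot

A 6-joint arm with a two-finger parallel gripper is mounted at the origin on a cart in front of the work surface, level with it; the furniture and walls round the work are solid. World frame = base frame: x ahead of the robot, y to its left, z up, the work surface at z = 0. Lengths are in m, angles in rad, forces in N, time in s.
With the tool pointing down it reaches from about 0.225 to 0.875 m from the base axis. Payload 3.4 kg.
Tool frame: the origin (TCP) lies on the centre line of the jaws, within the pads' length; the fingertips stand 11 mm ahead of it and the grasp point (between the pads) lies 8 mm behind it; z points along the fingers, y is the line along which they close (so a half turn about z gives the same grasp; the last joint's range is limited). The gripper opens to 85 mm and grips with 20 to 120 N. Pads are 22 mm wide; open, the fingers measure 114 mm over their backs; the gripper's body (76 mm by 85 mm) begins 54 mm behind the grasp point. The pads swing forward as they close: fully open they stand 13 mm farther back than shut.
Start: joints at [-1.229, 0.276, 1.505, -0, 1.361, -0.121], TCP at [0.257, -0.515, 0.242] pointing down, gripper open.
Joint ranges: [-2.89, 2.89], [-0.75, 2.08], [0.22, 2.7], [-1.18, 4.32], [0.11, 2.71], [-2.7, 2.7]. Speed limits (rad/s): [2.57, 2.57, 3.14, 3.14, 3.14, 3.14].

## Interface

Orientations are given as a unit quaternion [w, x, y, z].
In Python, from rig import manip, eyes, job gives the robot as it stands.
- The arm moves only by the tool drive_tool, never from a script. Its argument "rows" is a list of rows, each a list of 3 entries, a list of its own where there are three numbers: the turn, a rotation vector about the world's x, y, z in rad, then the shift along the world's x, y, z in cm, then the finger opening in cm, from 0 to 8.54. A call has 1 to 8 rows; each row shifts and turns the commanded pose from where the row before left it; what a row does not reach is not made up. A row lasts 1/8 s, in which the tool goes at most 62.5 mm and 10.7 degrees, less where a joint would pass 70% of its speed; a pose out of reach is approached as far as the arm can. A call is refused whole if a number of a shift passes 6.25 or a number of a turn 0.188, either way. A call with a gripper value outside its range is refused whole. The fingers move at their own pace and stop on an object; "force" is the grip in N (left out, the last holds). Time passes only in rows, so rows that do not move let the fingers close. It gives the time, the measured TCP pose, the force, the opening and the grip force at its end, in the units of the state.
- manip.get_state(): the state, without advancing time (a new reading comes with each control period).
- eyes.get_image(name): name is "side" or "top"; returns the picture (400x640x3 uint8, red, green, blue); there is no depth.
- eyes.get_calibration(name): a dict with "camera_matrix" (3x3 intrinsics, pixels), "k1" (the pictures are not rectified: a ray, as slopes to the right and down, at radius r is drawn at 1 + k1 r^2 times it, then the intrinsics apply), "view" (4x4, takes a point from world to camera coordinates). Camera axes: x right, y up, looking along -z (the intrinsics and any distortion apply to the point x, -y, -z); pixel columns grow to the right and rows downward; lengths in m; the calibration is good to about 2 mm. A picture is of the moment at which its call begins. get_calibration takes no time and is no camera call.
- job.sign_off(): hands the job in; it is judged then, once.
The state is a dict: "clock": time; "qpos": joint angles; "qd": joint speeds; "effort": joint torques, N m; "position": TCP position; "ee_rot": TCP orientation; "contact_force": force on the tool from outside, world axes, zero at the start; "moment": the same for the moment, N m; "width": finger opening in m; "gripper_force": force on a finger pad.
Only numpy, scipy, OpenCV 4.12 (cv2) and the standard library are available. Lean on these libraries where they do the work, as an engineer would, in place of code of your own. Each camera call takes 0.05 s, during which the arm holds its last target. There are 200 camera calls.

## Working session

There is one attempt and no reset: what is moved stays moved. The work goes in short steps, Python scripts to look and compute and a tool call to move; the robot and the scene stay as the last step left them, time stands still between calls to the robot, and variables do not carry over. Pictures are saved under pics/ and viewed, at most 10 in all, crops included, and the job is handed in when it is done.

Besides the shell and the picture viewer there is one more tool, called after "Emit:" by a JSON object that holds its "method" and its "body". drive_tool: Moves the arm, as the interface text tells. Its arguments: {"type":"object","properties":{"rows":{"type":"array"},"force":{"type":"number"}},"required":["rows"]}

```bash
mkdir -p pics; cat > h.py <<'E'
import numpy as np, cv2
from rig import manip, eyes, job
def snap(name,f):
    im=eyes.get_image(name); cv2.imwrite('pics/'+f,im[:,:,::-1]); return im
def ray(name,uv):
    c=eyes.get_calibration(name);K=np.array(c["camera_matrix"],float);k=c["k1"];V=np.array(c["view"],float)
    p=cv2.undistortPoints(np.array([[uv]],float),K,np.array([k,0,0,0,0.]))[0,0]
    d=V[:3,:3].T@np.array([p[0],-p[1],-1.]);o=-V[:3,:3].T@V[:3,3];return o,d
def at(name,uv,z):
    o,d=ray(name,uv);return o+d*(z-o[2])/d[2]
def proj(name,P):
    c=eyes.get_calibration(name);K=np.array(c["camera_matrix"],float);V=np.array(c["view"],float)
    q=V[:3,:3]@np.array(P,float)+V[:3,3];s=np.array([q[0],-q[1]])/-q[2];s=s*(1+c["k1"]*(s@s));return K[:2,:2]@s+K[:2,2]
E
python3 - <<'E'
from h import *
snap('top','t0.png');snap('side','s0.png')
for n in('top','side'):print(ray(n,(320,200)),eyes.get_calibration(n)['k1'])
s=manip.get_state();print(s)
E
```

```text
(array([0.357257  , 0.11559817, 1.69833673]), array([ 0.10752595,  0.01583708, -0.99418033])) -0.10350785900598213
(array([0.36879452, 1.10652934, 0.57103411]), array([ 0.16974957, -0.8779879 , -0.44759202])) -0.05731154763508711
{'clock': 0.1, 'qpos': array([-1.22898663e+00,  2.76558680e-01,  1.50597332e+00, -2.55708561e-05,
        1.36068220e+00, -1.20977708e-01]), 'qd': array([ 0.00159365, -0.00010805, -0.00394592, -0.00065521,  0.00053965,
       -0.00062424]), 'effort': array([ 7.87981025e-04, -4.17697299e+01, -2.46405619e+01, -3.15589814e-04,
        5.81047585e-03,  1.58829067e-05]), 'position': array([ 0.25655956, -0.51411131,  0.24152406]), 'ee_rot': array([-8.04454736e-04,  9.73346783e-01,  2.29336833e-01, -1.01766087e-04]), 'contact_force': array([-0.43549347, -0.45422715,  0.70657326]), 'moment': array([ 0.04052768,  0.00042807, -0.00600341]), 'gripper_force': 0.0, 'width': 0.0853357626186651}
```

View pics/t0.png

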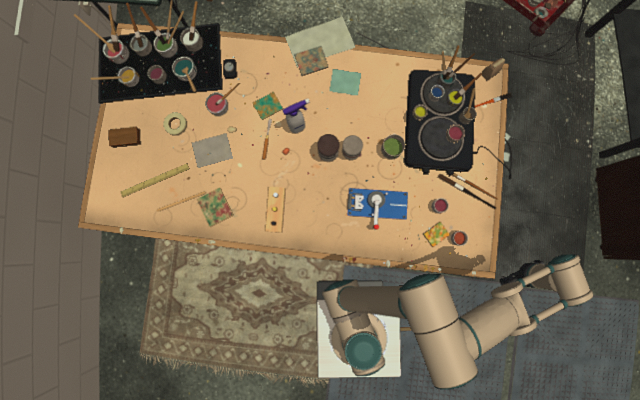

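View pics/s0.png

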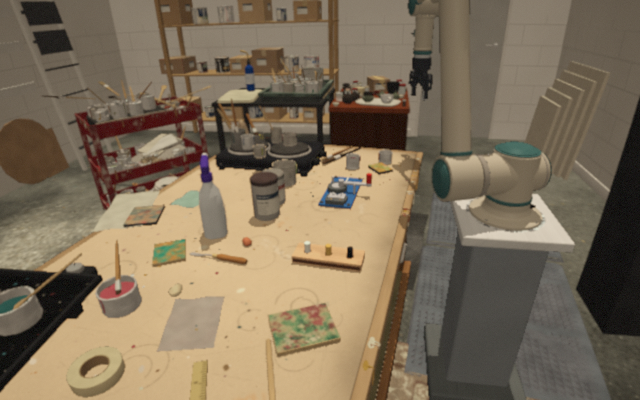

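The top view shows the tray at about (275,208) with three blanks. The vise is at about (377,204), with its V jaw to the left and the red grip near (376,226). The side view shows the white, brass and black blanks at (307,247), (328,250) and (350,252). I'll zoom in.

```bash
python3 - <<'E'
from h import *
t=cv2.imread('pics/t0.png');s=cv2.imread('pics/s0.png')
a=cv2.resize(t[175:245,255:415],None,fx=5,fy=5,interpolation=cv2.INTER_CUBIC)[:, :800]
cv2.imwrite('pics/c0.png',a)
b=cv2.resize(s[165:275,280:390],None,fx=5,fy=5,interpolation=cv2.INTER_CUBIC)
cv2.imwrite('pics/c1.png',b)
E
```

```text
(no output)
```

View pics/c0.png

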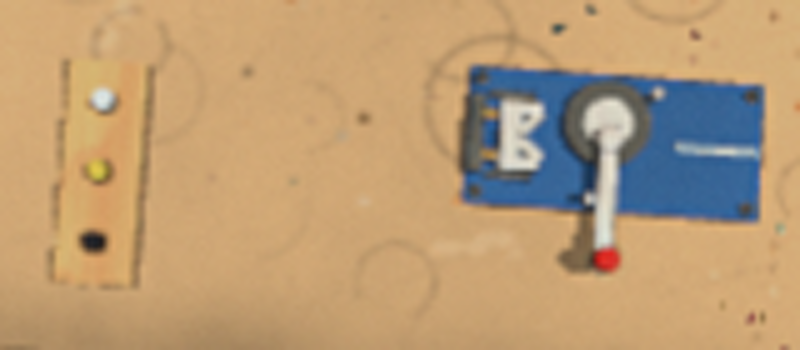

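View pics/c1.png

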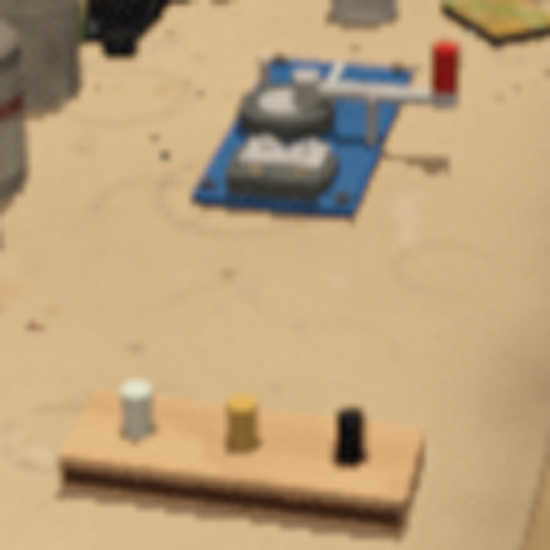

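The crops show the brass blank's top at (97,168) in the top crop, between white (103,97) and black (93,240). The plate corners are (472,66), (765,85), (760,220), (462,203), the grip is at (606,259) and the white line runs (676,148)-(757,153).

```bash
python3 - <<'E'
from h import *
T=lambda x,y,z:at('top',(255+(x+.5)/5-.5,175+(y+.5)/5-.5),z)
S=lambda x,y,z:at('side',(280+(x+.5)/5-.5,165+(y+.5)/5-.5),z)
np.set_printoptions(precision=4,suppress=True)
for n,p in dict(w=(103,97),b=(97,168),k=(93,240)).items():print(n,T(*p,.046))
for n,p in dict(w=(137,386),b=(242,402),k=(350,414)).items():print('side',n,S(*p,.046))
tr=np.array([T(*p,.022) for p in[(68,60),(155,65),(137,287),(52,280)]]);print('tray',tr,tr.mean(0))
pl=np.array([T(*p,.01) for p in[(472,66),(765,85),(760,220),(462,203)]]);print('plate',pl,pl.mean(0),np.linalg.norm(pl[0]-pl[1]),np.linalg.norm(pl[0]-pl[3]))
e=pl[0]+pl[3]-pl[1]-pl[2];f=pl[0]+pl[1]-pl[2]-pl[3];print('yaw',np.arctan2(-e[0],e[1]),np.arctan2(f[1],f[0]))
L=[T(676,148,.01),T(757,153,.01)];print('line',L);d=L[0]-L[1];print(np.arctan2(-d[0],d[1]),np.linalg.norm(d))
g=T(606,259,.082);print('grip',g,S(446,45,.082),'hub',T(608,118,.052))
y=np.arctan2(-e[0],e[1])
ey=np.array([-np.sin(y),np.cos(y),0]);ex=np.array([np.cos(y),np.sin(y),0])
p1=g+.095*ex;p2=sum(L)/2+.089*ey;print('pivot',p1,p2,'gap',p1+.048*ey,p2+.048*ey)
E
```

```text
w [0.5614 0.3151 0.046 ]
b [0.5063 0.3196 0.046 ]
k [0.4508 0.3227 0.046 ]
side w [0.5589 0.3138 0.046 ]
side b [0.5038 0.3211 0.046 ]
side k [0.4493 0.3246 0.046 ]
tray [[0.594  0.3457 0.022 ]
 [0.5892 0.2771 0.022 ]
 [0.4152 0.2913 0.022 ]
 [0.4213 0.3577 0.022 ]] [0.5049 0.3179 0.022 ]
plate [[ 0.587   0.0274  0.01  ]
 [ 0.569  -0.2045  0.01  ]
 [ 0.4622 -0.197   0.01  ]
 [ 0.4786  0.0372  0.01  ]] [ 0.5242 -0.0842  0.01  ] 0.2326031282293145 0.10881054858040749
yaw -0.07357454564840873 -0.08023900824802249
line [array([ 0.5199, -0.1323,  0.01  ]), array([ 0.5151, -0.1963,  0.01  ])]
-0.07447678953066039 0.06421154884084718
grip [ 0.43   -0.0668  0.082 ] [ 0.4278 -0.0651  0.082 ] hub [ 0.5396 -0.0744  0.052 ]
pivot [ 0.5247 -0.0738  0.082 ] [ 0.524  -0.0756  0.01  ] gap [ 0.5283 -0.0259  0.082 ] [ 0.5275 -0.0277  0.01  ]
```

The measurements agree with each other:
- **Vise:** pivot (0.524,-0.0745), yaw -0.074, gap (0.528,-0.027).
- **Brass blank:** (0.505,0.320).
- **Plan:** grip along vise y with fingertips above the cam, moving above the blank first.

Emit:
{"method": "drive_tool", "body": {"rows": [[[0,0,-0.036],[1.65,5.55,-0.6],5],[[0,0,-0.036],[1.65,5.55,-0.6],5],[[0,0,-0.036],[1.65,5.55,-0.6],5],[[0,0,-0.036],[1.65,5.55,-0.6],5],[[0,0,-0.036],[1.65,5.55,-0.6],5],[[0,0,-0.036],[1.65,5.55,-0.6],5],[[0,0,-0.036],[1.65,5.55,-0.6],5],[[0,0,-0.036],[1.65,5.55,-0.6],5]], "force": 40}}

```text
clock: 1.1
position: [0.3888, -0.0687, 0.1941]
ee_rot: [0.0, 0.996, 0.086, 0.0]
contact_force: [1.4, 0.1, -0.3]
width: 0.05
gripper_force: 0.0
```

Emit:
{"method": "drive_tool", "body": {"rows": [[[0,0,-0.036],[1.65,5.55,-0.6],5],[[0,0,-0.036],[1.65,5.55,-0.6],5],[[0,0,-0.036],[1.65,5.55,-0.6],5],[[0,0,-0.036],[1.65,5.55,-0.6],5],[[0,0,-0.036],[1.65,5.55,-0.6],5],[[0,0,-0.036],[1.65,5.55,-0.6],5],[[0,0,-0.036],[1.65,5.55,-0.6],5],[[0,0,0],[0,0,0],5]]}}

```text
clock: 2.1
position: [0.5047, 0.3215, 0.1509]
ee_rot: [-0.0, 0.999, -0.037, -0.0]
contact_force: [-1.1, -0.3, 0.5]
width: 0.0498
gripper_force: 0.0
```

Emit:
{"method": "drive_tool", "body": {"rows": [[[0,0,0],[0,-0.1,-3],5],[[0,0,0],[0,0,-3],5],[[0,0,0],[0,0,-2],5],[[0,0,0],[0,0,-1.5],5],[[0,0,0],[0,0,-1.0],5],[[0,0,0],[0,0,-0.5],5],[[0,0,0],[0,0,0],5],[[0,0,0],[0,0,0],5]]}}

```text
clock: 3.1
position: [0.5046, 0.3172, 0.0429]
ee_rot: [-0.0, 0.999, -0.039, 0.001]
contact_force: [-0.4, 0.8, -0.5]
width: 0.0503
gripper_force: 0.0
```

```bash
python3 - <<'E'
from h import *
s=snap('side','s1.png');t=snap('top','t1.png')
a=cv2.resize(s[215:275,285:375],None,fx=5,fy=5,interpolation=cv2.INTER_CUBIC)
b=cv2.resize(t[180:240,255:315],None,fx=5,fy=5,interpolation=cv2.INTER_CUBIC)
cv2.imwrite('pics/c2.png',np.hstack([a,b])[:,:,::-1])
print(manip.get_state()['position'])
E
```

```text
[0.50457062 0.31717203 0.04290317]
```

View pics/c2.png

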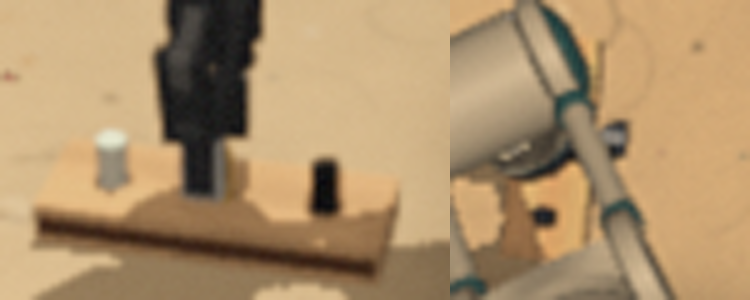

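The side crop shows the near finger in front of the blank, around (200,170), with brass just visible to its right near (235,180). I'll check this with projections.

```bash
python3 - <<'E'
from h import *
f=lambda P:(proj('side',P)-[285,215])*5
for P in[(.5046,.35,.035),(.5046,.36,.035),(.505,.32,.035),(.505,.32,.046),(.515,.32,.046),(.497,.32,.046),(.5046-.011,.35,.035),(.5046+.011,.35,.035)]:print(P,f(P))
E
```

```text
(0.5046, 0.35, 0.035) [204.45613084 201.14015558]
(0.5046, 0.36, 0.035) [201.09372547 212.94520728]
(0.505, 0.32, 0.035) [213.38865654 166.95009103]
(0.505, 0.32, 0.046) [212.99197485 148.5702946 ]
(0.515, 0.32, 0.046) [193.27765359 147.08726301]
(0.497, 0.32, 0.046) [228.8120559  149.75837109]
(0.49360000000000004, 0.35, 0.035) [226.70038084 202.91370588]
(0.5156000000000001, 0.35, 0.035) [182.29753808 199.36907709]
```

The projections match, so the finger is aligned with the blank. Closing and lifting a little.

Emit:
{"method": "drive_tool", "body": {"rows": [[[0,0,0],[0,0,0],0.5],[[0,0,0],[0,0,0],0.5],[[0,0,0],[0,0,0],0.5],[[0,0,0],[0,0,0],0.5],[[0,0,0],[0,0,0],0.5],[[0,0,0],[0,0,0],0.5]], "force": 30}}

```text
clock: 3.95
position: [0.5043, 0.3171, 0.0425]
ee_rot: [-0.0, 0.999, -0.039, 0.0]
contact_force: [-0.3, -0.1, 1.3]
width: 0.0136
gripper_force: 28.9
```

Emit:
{"method": "drive_tool", "body": {"rows": [[[0,0,0],[0,0,0.5],0.5],[[0,0,0],[0,0,1],0.5],[[0,0,0],[0,0,1.5],0.5],[[0,0,0],[0,0,2],0.5],[[0,0,0],[0,0,2],0.5],[[0,0,0],[0,0,0],0.5],[[0,0,0],[0,0,0],0.5]]}}

```text
clock: 4.82
position: [0.5039, 0.3167, 0.1123]
ee_rot: [0.0, 0.999, -0.039, -0.0]
contact_force: [-0.9, 0.6, 0.5]
width: 0.0134
gripper_force: 29.0
```

```bash
python3 - <<'E'
from h import *
s=snap('side','s2.png')
a=cv2.resize(s[175:275,270:390],None,fx=6,fy=6,interpolation=cv2.INTER_CUBIC)
cv2.imwrite('pics/c3.png',a[:,:,::-1])
for P in[(.504,.317,.101),(.504,.317,.08)]:print((proj('side',P)-[270,175])*6)
E
```

```text
[346.73213293 300.8031833 ]
[347.65060453 344.95133109]
```

View pics/c3.png

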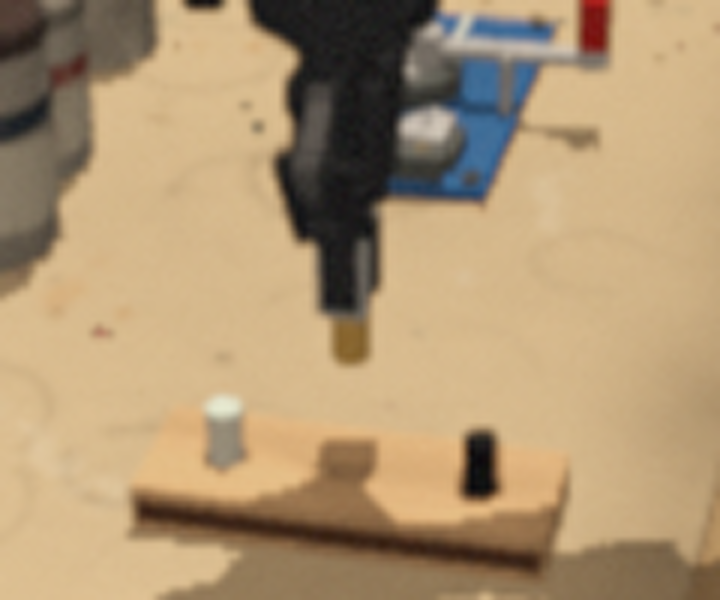

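The brass blank is held upright at crop (350,340), on the tool axis to within about 1 mm, and the white and black blanks are still in place. Moving it above the gap.

Emit:
{"method": "drive_tool", "body": {"rows": [[[0,0,0],[0.3,-3,0],0.5],[[0,0,0],[0.3,-5,0],0.5],[[0,0,0],[0.3,-5,0],0.5],[[0,0,0],[0.3,-5,0],0.5],[[0,0,0],[0.3,-5,0],0.5],[[0,0,0],[0.3,-5,0],0.5],[[0,0,0],[0.3,-4,0],0.5],[[0,0,0],[0.4,-2.4,0],0.5]]}}

```text
clock: 5.88
position: [0.5285, -0.029, 0.1114]
ee_rot: [0.0, 0.999, -0.039, -0.001]
contact_force: [1.1, -0.5, -0.5]
width: 0.0135
gripper_force: 29.0
```

Emit:
{"method": "drive_tool", "body": {"rows": [[[0,0,0],[0,0,0],0.5],[[0,0,0],[0,0,0],0.5],[[0,0,0],[0,0,0],0.5]]}}

```text
clock: 6.25
position: [0.5288, -0.0259, 0.112]
ee_rot: [-0.0, 0.999, -0.038, -0.0]
contact_force: [-0.2, 0.2, -1.1]
width: 0.0136
gripper_force: 29.0
```

```bash
python3 - <<'E'
from h import *
s=snap('side','s3.png')
t=snap('top','t3.png')
a=cv2.resize(s[145:225,310:390],None,fx=5,fy=5,interpolation=cv2.INTER_CUBIC)
b=cv2.resize(t[165:245,340:420],None,fx=5,fy=5,interpolation=cv2.INTER_CUBIC)
cv2.imwrite('pics/c4.png',np.hstack([a,b])[:,:,::-1])
p=manip.get_state()['position'];print(p)
for P in[p-[.001,0,.036],(.528,-.0267,.01),(.528,-.0267,.05)]:print((proj('side',P)-[310,145])*5)
E
```

```text
[ 0.52897113 -0.02607874  0.1122298 ]
[136.43160516 167.27405056]
[137.2120226  257.67889263]
[136.79869964 203.35672951]
```

View pics/c4.png

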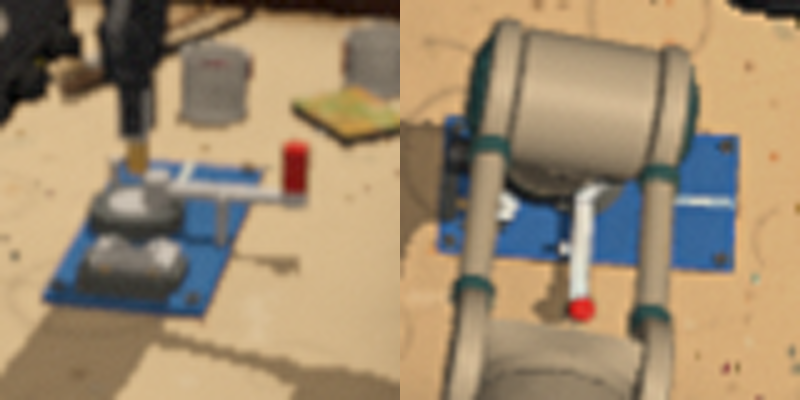

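The foot is at crop (137,170), as predicted. The vertical line below it meets the gap at about (137,255), between the cam and the V notch. Lowering.

Emit:
{"method": "drive_tool", "body": {"rows": [[[0,0,0],[0,-0.1,-1.5],0.5],[[0,0,0],[0,0,-1.5],0.5],[[0,0,0],[0,0,-1.5],0.5],[[0,0,0],[0,0,-1],0.5],[[0,0,0],[0,0,-0.5],0.5],[[0,0,0],[0,0,-0.2],0.5],[[0,0,0],[0,0,0],0.5],[[0,0,0],[0,0,0],0.5]]}}

```text
clock: 7.35
position: [0.5296, -0.0281, 0.0508]
ee_rot: [0.0, 0.999, -0.039, 0.001]
contact_force: [0.2, 0.1, -0.1]
width: 0.0134
gripper_force: 29.0
```

Emit:
{"method": "drive_tool", "body": {"rows": [[[0,0,0],[0,0,-0.2],0.5],[[0,0,0],[0,0,-0.1],0.5],[[0,0,0],[0,0,-0.1],0.5],[[0,0,0],[0,0,0],0.5],[[0,0,0],[0,0,0],0.5]]}}

```text
clock: 7.98
position: [0.5293, -0.0281, 0.0465]
ee_rot: [0.0, 0.999, -0.039, 0.0]
contact_force: [-1.4, 0.3, 1.0]
width: 0.0135
gripper_force: 29.3
```

Emit:
{"method": "drive_tool", "body": {"rows": [[[0,0,0],[0,0,0],1.7],[[0,0,0],[0,0,0],2.0],[[0,0,0],[0,0,0],2.4],[[0,0,0],[0,0,0],2.6],[[0,0,0],[0,0,0],2.6]]}}

```text
clock: 8.6
position: [0.5292, -0.0281, 0.0463]
ee_rot: [0.0, 0.999, -0.039, 0.0]
contact_force: [-0.8, 0.5, 0.2]
width: 0.0261
gripper_force: 0.0
```

Emit:
{"method": "drive_tool", "body": {"rows": [[[0,0,0],[0,0,0.3],2.6],[[0,0,0],[0,0,0.7],2.6],[[0,0,0],[0,0,1],2.6],[[0,0,0],[0,0,2],2.6],[[0,0,0],[0,0,3],3],[[0,0,0],[0,0,3],4],[[0,0,0],[0,0,0],5]]}}

```text
clock: 9.48
position: [0.5312, -0.0284, 0.1495]
ee_rot: [0.001, 0.999, -0.039, 0.003]
contact_force: [0.7, -0.7, -1.0]
width: 0.0501
gripper_force: 0.0
```

```bash
python3 - <<'E'
from h import *
s=snap('side','s4.png')
t=snap('top','t4.png')
a=cv2.resize(s[145:225,310:390],None,fx=5,fy=5,interpolation=cv2.INTER_CUBIC)
b=cv2.resize(t[165:245,340:420],None,fx=5,fy=5,interpolation=cv2.INTER_CUBIC)
cv2.imwrite('pics/c5.png',np.hstack([a,b])[:,:,::-1])
p=manip.get_state()['position'];print(p)
for P in[(.528,-.0267,.01),(.528,-.0267,.05),(.43,-.066,.082)]:print((proj('side',P)-[310,145])*5)
E
```

```text
[ 0.52906264 -0.02802427  0.14668872]
[137.2120226  257.67889263]
[136.79869964 203.35672951]
[290.81946996 142.34025878]
```

View pics/c5.png

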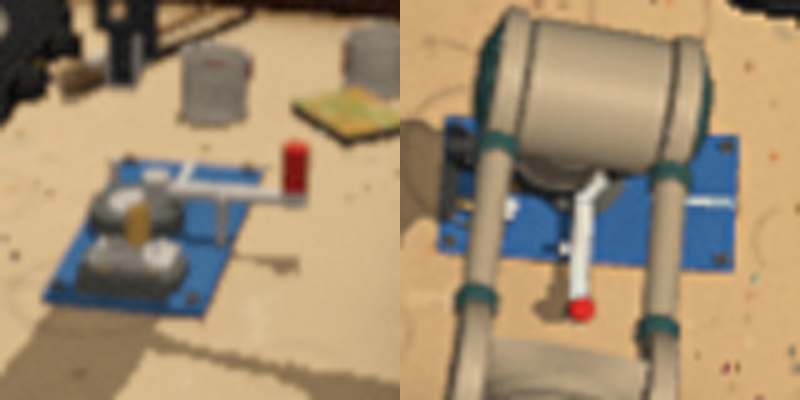

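The blank stands upright and released in the gap, at side crop (138,205-245). The lever is still at rest with its handle at (295,170). Next, over to the handle, about (0.4295,-0.067).

Emit:
{"method": "drive_tool", "body": {"rows": [[[0,0,0],[-3,-1.2,0],5],[[0,0,0],[-4,-1.6,0],5],[[0,0,0],[-3,-1.1,0],5],[[0,0,0],[0,0,-3],5],[[0,0,0],[0,0,-3],5],[[0,0,0],[0,0,-2.1],5],[[0,0,0],[0,0,0],5],[[0,0,0],[0,0,0],5]]}}

```text
clock: 10.58
position: [0.4293, -0.0671, 0.0654]
ee_rot: [0.0, 0.999, -0.039, -0.0]
contact_force: [0.3, 0.3, -0.1]
width: 0.0501
gripper_force: 0.0
```

Emit:
{"method": "drive_tool", "body": {"rows": [[[0,0,0],[0,0,0],1],[[0,0,0],[0,0,0],1],[[0,0,0],[0,0,0],1],[[0,0,0],[0,0,0],1],[[0,0,0],[0,0,0],1]], "force": 40}}

```text
clock: 11.2
position: [0.4297, -0.0678, 0.0662]
ee_rot: [0.001, 0.999, -0.038, 0.001]
contact_force: [-1.1, -3.3, 5.8]
width: 0.0185
gripper_force: 39.1
```

```bash
python3 - <<'E'
from h import *
s=snap('side','s5.png')
cv2.imwrite('pics/c6.png',cv2.resize(s[125:225,300:400],None,fx=5,fy=5,interpolation=cv2.INTER_CUBIC)[:,:,::-1])
th=np.linspace(0,1.57,17)-.074+np.pi
P=9.5*np.c_[np.cos(th),np.sin(th)];print(np.diff(np.round(P/.05)*.05,axis=0).round(2).tolist())
print(manip.get_state()['position'])
E
```

```text
[[-0.05, -0.95], [0.05, -0.9], [0.2, -0.95], [0.25, -0.85], [0.3, -0.9], [0.45, -0.85], [0.5, -0.75], [0.55, -0.75], [0.65, -0.65], [0.7, -0.65], [0.75, -0.5], [0.8, -0.5], [0.85, -0.35], [0.9, -0.3], [0.9, -0.2], [0.95, -0.1]]
[ 0.42976476 -0.06779856  0.0661867 ]
```

View pics/c6.png

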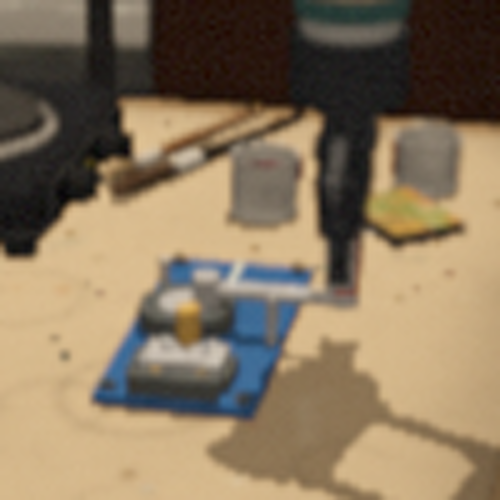

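The handle is held between the fingers near (345,275), and the blank still stands at (188,320). Now the swing, in halves.

Emit:
{"method": "drive_tool", "body": {"rows": [[[0,0,0],[-0.05,-0.95,0],1],[[0,0,0],[0.05,-0.9,0],1],[[0,0,0],[0.2,-0.95,0],1],[[0,0,0],[0.25,-0.85,0],1],[[0,0,0],[0.3,-0.9,0],1],[[0,0,0],[0.45,-0.85,0],1],[[0,0,0],[0.5,-0.75,0],1],[[0,0,0],[0.55,-0.75,0],1]]}}

```text
clock: 12.25
position: [0.4506, -0.136, 0.0661]
ee_rot: [-0.0, 0.999, -0.038, -0.001]
contact_force: [-4.1, -0.4, 9.4]
width: 0.0189
gripper_force: 39.5
```

Emit:
{"method": "drive_tool", "body": {"rows": [[[0,0,0],[0.65,-0.65,0],1],[[0,0,0],[0.7,-0.65,0],1],[[0,0,0],[0.75,-0.5,0],1],[[0,0,0],[0.8,-0.5,0],1],[[0,0,0],[0.85,-0.35,0],1],[[0,0,0],[0.9,-0.3,0],1],[[0,0,0],[0.9,-0.2,0],1],[[0,0,0],[0.95,-0.1,0],1]]}}

```text
clock: 13.25
position: [0.5162, -0.1708, 0.0662]
ee_rot: [0.002, 0.999, -0.038, -0.0]
contact_force: [-4.5, -6.7, 5.6]
width: 0.0187
gripper_force: 39.3
```

Emit:
{"method": "drive_tool", "body": {"rows": [[[0,0,0],[0,0,0],1],[[0,0,0],[0,0,0],1],[[0,0,0],[0,0,0],1],[[0,0,0],[0,0,0],1]]}}

```text
clock: 13.75
position: [0.5164, -0.1707, 0.0662]
ee_rot: [0.002, 0.999, -0.038, -0.0]
contact_force: [-3.4, -6.3, 4.9]
width: 0.0182
gripper_force: 39.3
```

```bash
python3 - <<'E'
from h import *
s=snap('side','s6.png')
t=snap('top','t6.png')
a=cv2.resize(s[145:225,310:390],None,fx=5,fy=5,interpolation=cv2.INTER_CUBIC)
b=cv2.resize(t[165:245,340:420],None,fx=5,fy=5,interpolation=cv2.INTER_CUBIC)
cv2.imwrite('pics/c7.png',np.hstack([a,b])[:,:,::-1])
p=manip.get_state()['position'];d=p[:2]-[.5243,-.0745];print(p,np.hypot(*d),np.arctan2(d[1],d[0])+np.pi+.074)
E
```

```text
[ 0.5164334  -0.17075928  0.06624194] 0.09658018285946958 1.5632544724657542
```

View pics/c7.png

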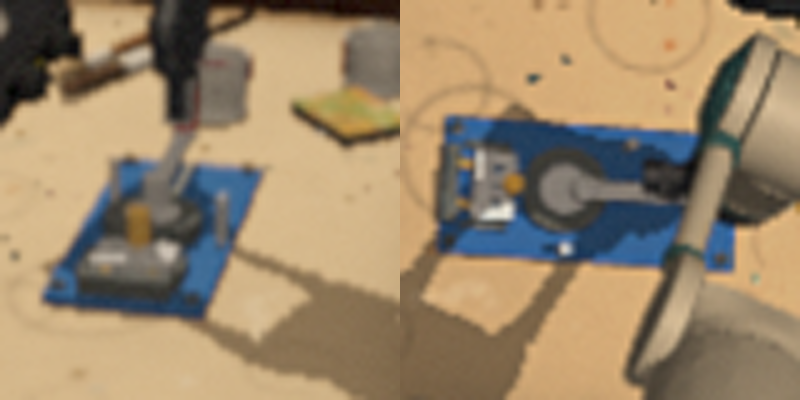

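The lever lies over the white line at about 1.56 rad. The top crop shows the cam pressing the brass blank into the V near (513,184), and the side crop shows it upright at (138,225).

```bash
python3 -c "
from rig import job
print(job.sign_off())"
```

```text
the job is handed in; nothing more can be done
None
```

I stood the brass blank in the vise gap and released it, then swung the lever to about 1.56 rad over the white line and handed the job in with the gripper still holding the handle; no verdict came back.

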